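# Clamp a tile with the fold-out crank

### The arm

A 6-joint arm with a two-finger parallel gripper is mounted at the origin on the work surface. World frame = base frame: x ahead of the robot, y to its left, z up, the work surface at z = 0. Lengths are in mm, angles in degrees, forces in N, time in s.
With the tool pointing down it reaches from about 350 to 850 mm from the base axis. Payload 8.1 kg.
Tool frame: the origin (TCP) lies at the very end of the fingers, on their centre line; the grasp point (between the pads) lies r.tcp_to_grasp behind it (r.tcp_to_grasp is the distance from the TCP to the grasp point, in mm); z points along the fingers, y is the line along which they close (so a half turn about z gives the same grasp; the last joint's range is limited). The gripper opens to 85 mm and grips with 20 to 120 N. Pads are 22 mm wide; open, the fingers measure 114 mm over their backs; the gripper's body (76 mm by 85 mm) begins 54 mm behind the grasp point. The pads swing forward as they close: fully open they stand 13 mm farther back than shut.
Start: joints at [-82.128, 7.471, 85.268, -0, 87.261, -4.893], TCP at [132.597, -585.169, 231.292] pointing down, gripper open.
Joint ranges: [-169.43, 169.43], [-51.17, 129.36], [1.28, 143.12], [-76.62, 256.62], [0, 156.53], [-152.29, 152.29]. Speed limits (degrees/s): [136.94, 136.94, 159.86, 180, 180, 180].

### API

Orientations are given as [roll, pitch, yaw] about the fixed x, y, z axes, in that order (R = Rz(yaw) Ry(pitch) Rx(roll)).
In Python, from bench import r gives the robot as it stands.
- The arm moves only by the shell command python3 -m handwheel 'ROWS' [OPENING] [FORCE]. ROWS is JSON, a list of rows, each a list of 4 numbers: the shift along the tool's x, y, z in m, then the turn about the tool's z in degrees. A call has 1 to 10 rows; each row shifts and turns the commanded pose from where the row before left it, along the tool's axes as they then stand; what a row does not reach is not made up. A row lasts 1/10 s, in which the tool goes at most 50 mm and 8.59 degrees, less where a joint would pass 70% of its speed; a pose out of reach is approached as far as the arm can. A call is refused whole if a number of a shift passes 0.05 or a number of a turn 8.59, either way. A call with a gripper value outside its range is refused whole. OPENING is the finger opening in m, from 0 to 0.0854, set as the call begins (- or left out, the last holds). The fingers move at their own pace and stop on an object; FORCE is the grip in N (left out, the last holds). Time passes only in rows, so rows that do not move let the fingers close. It gives the time, the measured TCP pose, the force, the opening and the grip force at its end, in the units of the state.
- r.sense(): the state, without advancing time (a new reading comes with each control period).
- r.snapshot(name): name is "scene" or "top" or "wrist"; returns the picture (400x640x3 uint8, red, green, blue); there is no depth.
- r.camera_params(name): a dict with "fx", "fy", "cx", "cy" (pixels), "D" ([k1, k2, p1, p2, k3] as OpenCV has them; the pictures are not rectified), "R" (3x3) and "t" (3): a world point X has camera coordinates R X + t; the wrist camera has in their place "mount" (4x4, takes a point from camera to tool coordinates, whose origin is the TCP and whose axes are the flange's). Camera axes: x right, y down, z forward; pixel columns grow to the right and rows downward; lengths in mm; the calibration is good to about 2 mm. A picture is of the moment at which its call begins: read the wrist's pose just before it. camera_params takes no time and is no camera call.
- r.hand_in(): hands the job in; it is judged then, once.
The state is a dict: "time": time; "joint_pos": joint angles; "qd": joint speeds; "joint_efforts": joint torques, N m; "tool_pos": TCP position; "tcp_rot": TCP orientation; "ft_force": force on the tool from outside, world axes, zero at the start; "wrist_torque": the same for the moment, N m; "finger_gap": finger opening in mm; "grip_force": force on a finger pad.
Only numpy, scipy, OpenCV 4.12 (cv2) and the standard library are available. Lean on these libraries where they do the work, as an engineer would, in place of code of your own. Each camera call takes 0.05 s, during which the arm holds its last target. There are 200 camera calls.

### The job

Swing the folded crank handle of the tile clamp up until it stands upright, wind the crank clockwise by it until the jaw has pushed the white tile against the fence and you feel it held firmly, without squeezing the tile so hard that it chips. Then fold the handle flat again so that the float can pass over, leaving the tile clamped; leave the float, the pry bar and the jar where they are.

Things in the scene. Friction and masses are not known exactly. Their poses are not given: they have to be found in the camera images.
- clamp: Fixed aluminium tile clamp, base 150 x 325 mm. Origin on the worktop exactly below the crank's vertical axis; z up; +y is the way the jaw moves, from gearbox to fence. The dark gearbox, 85 x 85 mm, stands round the origin, its top 64 mm up (a steel collar to 68 mm).
- crank_axis (a point): Point on the crank's vertical turning axis, 110 mm above the worktop, at the height of the handle's fold pivot. Axes as the clamp.
- crank (a joint): Crank angle, rad, 0 to 6.2, growing clockwise seen from above (tightening). At 0 the arm points from the axis along the clamp's -x; starts at 0 to 0.5. Drives the jaw 12 mm per rad and stays where left: winding free takes 0.45 N m, 6 N at the handle, 75 mm from the axis; with the tile at the fence (at 3.7 to 5.5 rad) 0.16 N more per N of clamping force, which grows about 200 N per rad.
- handle_pivot (a point): Fold pivot of the handle at the end of the crank arm, 75 mm from the crank axis, 110 mm above the worktop. Turns with the crank: +x points to the crank axis, z up. The arm (14 mm wide, 12 mm thick) has its top 97 mm up; two pivot cheeks reach 116 mm up.
- handle (a joint): Fold angle of the handle, rad: 0 = folded flat over the crank arm, pointing to the crank axis; 1.57 = upright, against its stop. A stiff hinge (0.05 N m), it stays where it is left. Starts between 0 and 0.1.
- jaw_face: Rubber jaw face, 85 mm wide, 10 mm thick and 26 mm high, driven by the crank. Origin at its centre; its clamping face is 5 mm towards the fence; that face is 60 mm from the crank axis at crank angle 0.
- tile: White ceramic tile, 100 x 100 x 9 mm, loose on the clamp's bed between jaw and fence. Origin at the centre of its underside. A clamping force of 20 to 40 N holds it firmly; above 55 N its edge chips.
- float: Bystander: grey hard silicone float, 240 x 95 mm, 67 mm high, flat on the worktop. Origin at the centre of its underside, x along it.
- pry_bar: Bystander: chrome flat pry bar, about 280 mm long along its y, 22 mm wide, lying on the worktop. Origin under the middle of the bar.
- jar: Bystander: closed clear glass jar of tile spacers, 74 mm across, 97 mm high. Origin at the centre of its underside.
- bed (a point): Point of the tile bed's surface, 160 mm along the clamp's +y from the crank axis, 28 mm up; axes as the clamp. The bed is 120 mm wide, 185 mm long. On its far end stands an aluminium fence, 120 mm wide, 22 mm high, bolted anew each time: its face lies 45 to 65 mm beyond this point and is not measured, so the clamping point must be felt.
- handle_knob (a point): Centre of the black ball knob at the free end of the handle, 48 mm from the fold pivot; x points along the handle away from the pivot. The ball is 22 mm across and spins freely about the handle's length; the steel stem to the pivot is 8 mm thick. Folded, the ball lies 2 mm over the arm, 27 mm from the crank axis; fingers can straddle both.
Things that resemble listed ones, but are neither listed nor needed, are in the scene too. There is more than one size of the tile; the one meant has the size given above.

How it is judged:
By the outcome, as a careful person would: the job done as asked, in the order asked, and still so for the second after the job is handed in, with the robot touching nothing.
It also fails if it takes over 72 s, if anything falls off the work surface, if the arm or the gripper's body presses on something with over 40 N, if the wrist force passes 120 N, or if a joint passes its speed limit or range.

## Working session

There is one attempt and no reset: what is moved stays moved. The work goes in short steps, Python scripts to look and compute and a shell command to move; the robot and the scene stay as the last step left them, time stands still between calls to the robot, and variables do not carry over. Pictures are saved under pics/ and viewed, at most 10 in all, crops included, and the job is handed in when it is done.

```bash
ls; mkdir -p pics
python3 - <<'E'
from bench import r
import cv2,numpy as np
s=r.sense();print({k:np.round(v,2).tolist() for k,v in s.items()}, r.tcp_to_grasp)
for n in("scene","top"):
    cv2.imwrite(f"pics/{n}0.png",r.snapshot(n)[:,:,::-1]);p=r.camera_params(n);print(n,{k:np.round(v,3).tolist() for k,v in p.items()})
print(r.camera_params("wrist"))
E
```

```text
pics
{'time': 0.0, 'joint_pos': [-82.13, 7.51, 85.33, 0.0, 87.26, -4.89], 'qd': [-0.03, -0.06, 0.13, 0.04, -0.15, 0.02], 'joint_efforts': [-0.0, -56.94, -50.05, -0.0, 0.01, 0.0], 'tool_pos': [132.5, -584.61, 230.23], 'tcp_rot': [-179.89, -0.01, 12.76], 'ft_force': [-0.05, -0.63, 0.39], 'wrist_torque': [0.02, 0.02, 0.04], 'grip_force': 0.0, 'finger_gap': 85.25} 18.700000000000003
scene {'fx': 421.639, 'fy': 421.639, 'cx': 317.013, 'cy': 196.76, 'D': [-0.025, 0.0, 0.0, 0.0, 0.0], 'R': [[-0.765, 0.644, -0.017], [0.513, 0.593, -0.62], [-0.39, -0.483, -0.784]], 't': [411.61, -227.411, 1394.992]}
top {'fx': 448.385, 'fy': 448.385, 'cx': 325.009, 'cy': 205.82, 'D': [-0.075, 0.0, 0.0, 0.0, 0.0], 'R': [[-0.028, -1.0, -0.01], [-0.995, 0.029, -0.097], [0.097, 0.007, -0.995]], 't': [49.566, 568.406, 1275.036]}
{'fx': 353.5490001371559, 'fy': 353.5490001371559, 'cx': 320.4179067799928, 'cy': 202.93601830746397, 'D': array([-0.07099683,  0.        ,  0.        ,  0.        ,  0.        ]), 'mount': array([[ 1.91616686e-05, -9.56409653e-01, -2.92028381e-01,
         7.47615712e+01],
       [ 9.99999313e-01, -3.24007068e-04,  1.12675741e-03,
        -5.64926993e-01],
       [-1.17226092e-03, -2.92028202e-01,  9.56408989e-01,
        -1.41858832e+02],
       [ 0.00000000e+00,  0.00000000e+00,  0.00000000e+00,
         1.00000000e+00]])}
```

View pics/top0.png

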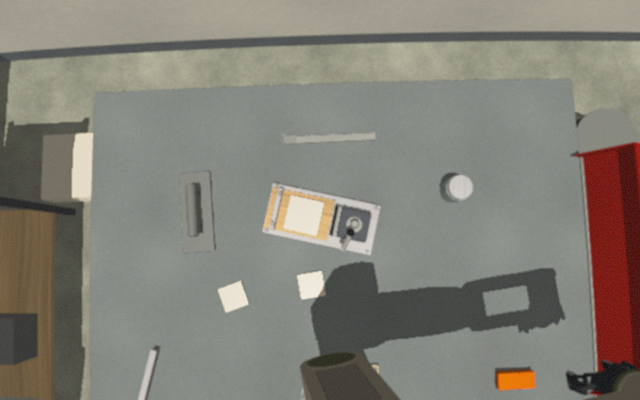

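View pics/scene0.png

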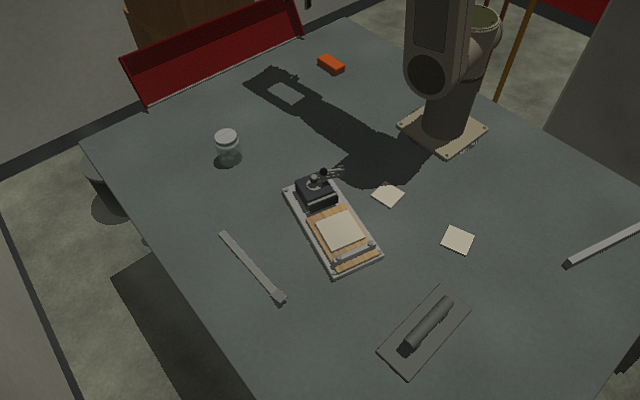

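The top view shows the clamp, with the gearbox near (353,224) and the fence near (276,207). Three white tiles are in view: (304,215) on the clamp bed, and two loose on the worktop at (311,285) and (233,296). The one meant is (304,215): it lies between jaw and fence, and it is the largest. The crank arm points towards the robot, about (347,243).

```bash
cat > h.py <<'E'
from bench import r
import cv2,numpy as np
from scipy.spatial.transform import Rotation as Ro
def cam(n,s=None):
    p=r.camera_params(n);K=np.array([[p["fx"],0,p["cx"]],[0,p["fy"],p["cy"]],[0,0,1]])
    if n!="wrist": return K,p["D"],np.array(p["R"]),np.array(p["t"])
    T=np.eye(4);T[:3,:3]=Ro.from_euler("xyz",s["tcp_rot"],degrees=True).as_matrix();T[:3,3]=s["tool_pos"]
    M=np.linalg.inv(T@p["mount"]);return K,p["D"],M[:3,:3],M[:3,3]
def ray(c,px):
    K,D,R,t=c;u=cv2.undistortPoints(np.array([[px]],float),K,np.array(D))[0,0]
    return -R.T@t,R.T@np.array([u[0],u[1],1])
def plane(c,px,z):
    o,d=ray(c,px);return o+d*(z-o[2])/d[2]
def proj(c,X):
    K,D,R,t=c;return cv2.projectPoints(np.array([X],float).reshape(-1,3),cv2.Rodrigues(R)[0],t,K,np.array(D))[0][:,0]
E
python3 - <<'E'
from h import *
c=cam("top")
for n,px,z in [("axis",(354,225),68),("tile",(304,215),37),("knob?",(347,243),110),("dec1",(311,285),9),("dec2",(233,296),9),("jar",(459,187),97)]: print(n,plane(c,px,z).round())
im=cv2.imread("pics/top0.png")
def q(im,z):
    w=(cv2.inRange(im,(190,200,200),(255,255,255)));cs,_=cv2.findContours(w,0,2)
    for k in cs:
        if cv2.contourArea(k)>150:
            b=cv2.boxPoints(cv2.minAreaRect(k));P=np.array([plane(c,x,z) for x in b]);print(b.mean(0).round(),np.linalg.norm(np.diff(P,axis=0),axis=1).round(), P.mean(0).round(),np.degrees(np.arctan2(*(P[1]-P[0])[1::-1])).round(1))
q(im,20)
a=cv2.resize(im[170:270,250:390],None,fx=5,fy=5,interpolation=cv2.INTER_CUBIC)
cv2.imwrite("pics/crop1.png",a)
E
```

```text
axis [509. -47.  68.]
tile [544.  95.  37.]
knob? [459. -24. 110.]
dec1 [341.  81.   9.]
dec2 [315. 309.   9.]
jar [ 604. -340.   97.]
[233. 296.] [69. 70. 69.] [315. 307.  20.] -72.0
[311. 285.] [72. 70. 72.] [343.  80.  20.] -82.1
[304. 235.] [ 27. 212.  27.] [486.  97.  20.] -13.0
[361. 234.] [102.  67. 102.] [485. -70.  20.] -13.2
[303. 215.] [97. 98. 97.] [545.  98.  20.] -14.1
[ 82. 165.] [193.  57. 192.] [717. 769.  20.] 0.5
```

View pics/crop1.png

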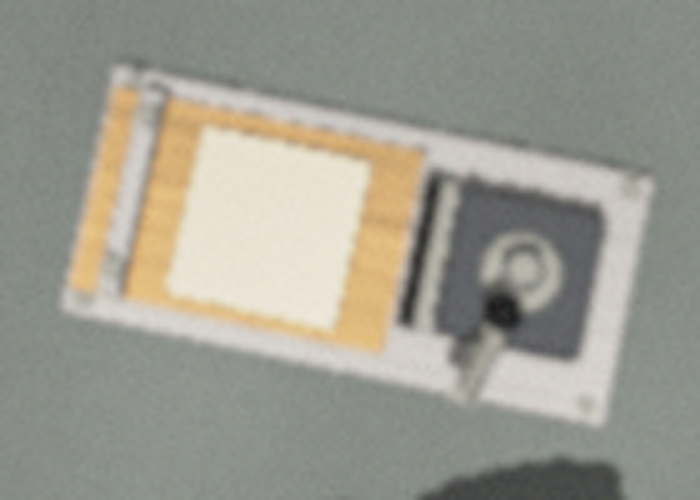

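The enlarged crop confirms it: a 100 mm tile lies on the wooden bed, while the decoys measure 70 mm. The hub is at about crop (522,268), the black knob at (502,310) and the arm end at (465,395).

Run:
```python
from h import *
c=cam("top")
ax=plane(c,(354.4,223.6),97);kn=plane(c,(350.4,232),112);en=plane(c,(343,249),105)
print(ax,kn,en)
for p in(kn,en):
    d=p-ax;print(np.hypot(*d[:2]),np.degrees(np.arctan2(d[1],d[0])))
s=r.sense();Rt=Ro.from_euler("xyz",s["tcp_rot"],degrees=True).as_matrix()
print(Rt.T@(np.array([*(kn[:2]),260])-s["tool_pos"]))
```

```text
[511.57180816 -46.2567714   97.        ] [488.33384459 -33.83239503 112.        ] [443.16050979 -12.62183253 105.        ]
26.350864867604997 151.86843017816787
76.23263644012013 153.81860805694828
[ 468.73401592 -458.63883341  -28.82656643]
```

```bash
python3 -m handwheel '[[0.0335,-0.0328,-0.002,0],[0.0335,-0.0328,-0.002,0],[0.0335,-0.0328,-0.002,0],[0.0335,-0.0328,-0.002,0],[0.0335,-0.0328,-0.002,0],[0.0335,-0.0328,-0.002,0],[0.0335,-0.0328,-0.002,0],[0.0335,-0.0328,-0.002,0],[0.0335,-0.0328,-0.002,0],[0.0335,-0.0328,-0.002,0]]' 0.06 40 && python3 -m handwheel '[[0.0335,-0.0328,-0.002,0],[0.0335,-0.0328,-0.002,0],[0.0335,-0.0328,-0.002,0],[0.0335,-0.0328,-0.002,0],[0,0,0,8],[0,0,0,8],[0,0,0,8],[0,0,0,8],[0,0,0,8],[0,0,0,0]]'
python3 - <<'E'
from h import *
s=r.sense();print(s["tool_pos"],s["tcp_rot"],s["joint_pos"],s["time"])
im=r.snapshot("wrist")[:,:,::-1].copy();cv2.imwrite("pics/w1.png",im)
c=cam("wrist",s);print(proj(c,[[488,-34,112],[511.6,-46.3,97],[443,-13,110]]))
E
```

```text
time: 1.1
tool_pos: [387.3, -189.4, 251.2]
tcp_rot: [-180.0, -0.0, 12.8]
ft_force: [1.4, -0.3, 0.0]
finger_gap: 59.9
grip_force: 0.0
time: 2.1
tool_pos: [488.3, -33.6, 258.8]
tcp_rot: [180.0, 0.1, -27.4]
ft_force: [-0.3, 0.3, 0.3]
finger_gap: 59.9
grip_force: 0.0
[488.25620404 -33.60377962 258.81434379] [ 1.79983920e+02  5.12241354e-02 -2.73618245e+01] [-9.94212865e+00 -1.04227804e+01  9.99979987e+01 -8.09573253e-06
  9.04784706e+01  1.07419689e+02] 2.1
[[321.35358449 187.42300244]
 [321.40211359 153.16958633]
 [323.58483647 240.93719071]]
```

View pics/w1.png

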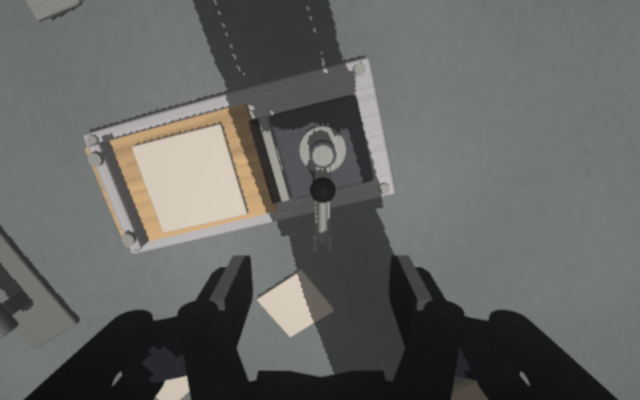

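The wrist view shows the black knob at (322,189), the pivot cheeks at about (322,240) and the hub at (321,153), all within 2 px of prediction.

Run:
```python
from h import *
s=r.sense();c=cam("wrist",s)
im=cv2.imread("pics/w1.png");m=cv2.inRange(im[170:210,300:345],(0,0,0),(28,28,28));n,l,st,ce=cv2.connectedComponentsWithStats(m);i=1+st[1:,4].argmax();print(st[i],ce[i]+[300,170])
k=ce[i]+[300,170]
kn=plane(c,k,111);hub=plane(c,(321.5,153),97);pv=plane(c,(322.5,241),112)
for p in(kn,pv): d=p-hub;print(p,np.hypot(*d[:2]),np.degrees(np.arctan2(d[1],d[0])))
print(hub)
Rt=Ro.from_euler("xyz",s["tcp_rot"],degrees=True).as_matrix();print(Rt.T@(kn-s["tool_pos"]))
o1=np.array(ray(c,k));ct=cam("top");o2=ray(ct,(350.4,232))
A=np.c_[o1[1],-o2[1]];t=np.linalg.lstsq(A,o2[0]-o1[0],rcond=None)[0];print("tri",o1[0]+t[0]*o1[1],o2[0]+t[1]*o2[1])
```

```text
[15 10  4  2  5] [316.8 180.8]
[494.68659457 -33.13746233 111.        ] 21.649645118952485 142.3142326765543
[444.08927638 -12.76854349 112.        ] 75.60836494693399 153.61195561506491
[511.81959148 -46.37255018  97.        ]
[  5.55645806  -3.40125285 147.89243101]
tri [491.27823858 -31.22361972  94.59852897] [488.98513332 -34.6533611   94.67484736]
```

Knob about (487.6,-34.2), 27 mm from the axis at (511.7,-46.3). Arm direction 153.4°, so the crank is near 0.22 rad. The TCP is directly above the knob, so I descend and grip.

```bash
python3 -m handwheel '[[0,0,0.035,0],[0,0,0.035,0],[0,0,0.035,0],[0,0,0.031,0],[0,0,0.02,0],[0,0,0.01,0],[0,0,0,0]]' 0.045 30; python3 -m handwheel '[[0,0,0,0],[0,0,0,0],[0,0,0,0],[0,0,0,0],[0,0,0,0],[0,0,0,0]]' 0.005 30
```

```text
time: 2.85
tool_pos: [487.4, -33.5, 91.9]
tcp_rot: [179.9, 0.2, -27.1]
ft_force: [-0.1, 0.2, -0.3]
finger_gap: 44.8
grip_force: 0.0
time: 3.45
tool_pos: [489.3, -35.0, 94.9]
tcp_rot: [179.9, -0.1, -27.2]
ft_force: [-1.9, -5.6, -0.1]
finger_gap: 20.2
grip_force: 29.3
```

```bash
python3 -m handwheel '[[-0.0006,0,-0.0075,0],[-0.0018,0,-0.0073,0],[-0.0029,0,-0.007,0],[-0.0039,0,-0.0064,0],[-0.0049,0,-0.0057,0]]'; python3 -m handwheel '[[-0.0057,0,-0.0049,0],[-0.0064,0,-0.0039,0],[-0.007,0,-0.0029,0],[-0.0073,0,-0.0018,0],[-0.0075,0,-0.0006,0],[0,0,0,0]]'
python3 - <<'E'
from h import *
s=r.sense();print(s["tool_pos"],s["ft_force"],s["wrist_torque"])
cv2.imwrite("pics/w2.png",r.snapshot("wrist")[:,:,::-1])
im=r.snapshot("scene")[:,:,::-1][130:230,260:400];cv2.imwrite("pics/s2.png",cv2.resize(im,None,fx=5,fy=5,interpolation=cv2.INTER_CUBIC))
E
```

```text
time: 3.95
tool_pos: [476.1, -28.3, 128.4]
tcp_rot: [179.9, -0.1, -27.2]
ft_force: [-1.3, -5.8, -5.1]
finger_gap: 19.6
grip_force: 29.4
time: 4.55
tool_pos: [446.6, -12.8, 143.5]
tcp_rot: [180.0, -0.2, -27.2]
ft_force: [-1.8, -6.1, 2.6]
finger_gap: 19.9
grip_force: 29.8
[446.61197558 -12.82961267 143.51507701] [-1.75972587 -6.11437672  2.64300459] [-0.93336201  0.21968451 -0.04520707]
```

View pics/s2.png

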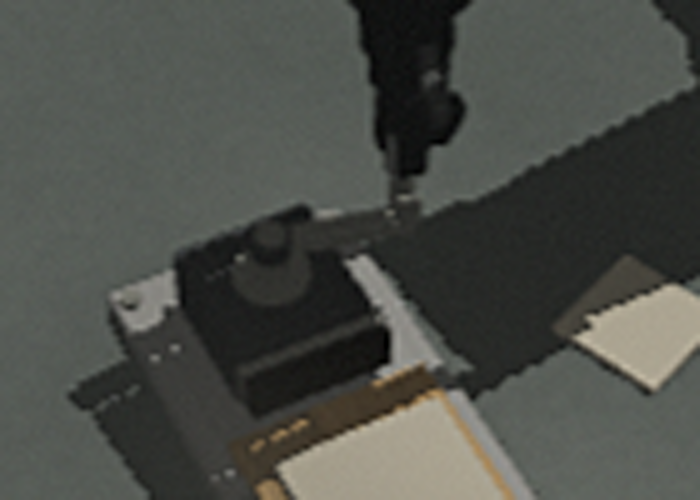

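The crop shows the stem standing up under the fingers at (405,190), over the arm end. It is about 2 mm short radially, so I push it out to the stop and begin winding.

```bash
python3 -m handwheel '[[-0.003,0,0.002,0],[0.0007,-0.0106,0,0],[0.0022,-0.0104,0,0],[0.0036,-0.01,0,0],[0.005,-0.0094,0,0],[0.0062,-0.0086,0,0]]'
cat > st.py <<'E'
from h import *
s=r.sense();d=s["tool_pos"]-np.array([511.7,-46.3,0]);a=np.arctan2(d[1],d[0]);f=s["ft_force"]
th=(np.radians(166)-a)%(2*np.pi);t=np.array([np.sin(a),-np.cos(a)])
print("R %.1f theta %.3f beta %.1f z %.1f Ft %.2f Fr %.2f Mz %.2f t %.2f j6 %.0f"%(np.hypot(*d[:2]),th,np.degrees(th)-12.6,d[2],-f[:2]@t,f[0]*np.cos(a)+f[1]*np.sin(a),s["wrist_torque"][2],s["time"],s["joint_pos"][5]))
E
python3 st.py
```

```text
time: 5.25
tool_pos: [483.4, 24.3, 142.8]
tcp_rot: [-180.0, -0.3, -27.2]
ft_force: [-5.6, -6.1, 11.5]
finger_gap: 19.7
grip_force: 30.8
R 76.0 theta 0.945 beta 41.6 z 142.8 Ft 7.43 Fr -3.60 Mz -0.03 t 5.25 j6 114
```

```bash
python3 -m handwheel '[[0.0074,-0.0076,-0.001,0],[0.0084,-0.0065,0,0],[0.0092,-0.0053,0,0],[0.0098,-0.004,0,0],[0.0103,-0.0026,0,0],[0.0105,-0.0011,0,0],[0.0106,0.0004,0,0],[0.0104,0.0018,0,0],[0.0101,0.0033,0,0],[0.0095,0.0047,0,0]]'; python3 st.py
```

```text
time: 6.25
tool_pos: [573.5, -5.3, 142.4]
tcp_rot: [179.8, 0.1, -27.2]
ft_force: [-18.9, -3.8, 14.3]
finger_gap: 19.5
grip_force: 31.3
R 74.2 theta 2.311 beta 119.8 z 142.4 Ft 7.24 Fr -17.83 Mz -0.03 t 6.25 j6 112
```

```bash
python3 -m handwheel '[[0.0078,0.0077,-0.001,0],[0.0079,0.0071,0,0],[0.0068,0.0081,0,0],[0.0056,0.009,0,0],[0.0043,0.0097,0,0]]'; python3 st.py
```

```text
time: 6.75
tool_pos: [583.6, -54.7, 142.6]
tcp_rot: [-179.9, 0.2, -27.2]
ft_force: [-11.3, 8.2, 5.8]
finger_gap: 19.5
grip_force: 30.6
R 72.3 theta 3.013 beta 160.0 z 142.6 Ft 6.82 Fr -12.14 Mz -0.02 t 6.75 j6 107
```

```bash
sed -i 's/511.7,-46.3/510.0,-46.5/' st.py
cat >> st.py <<'E'
import sys
if len(sys.argv)>1:
    n,st,R=int(sys.argv[1]),np.radians(float(sys.argv[2])),float(sys.argv[3])
    M=Ro.from_euler("xyz",s["tcp_rot"],degrees=True).as_matrix();aa=a-st*np.arange(n+1)
    R0=np.hypot(*d[:2]);Rr=np.r_[R0,np.full(n,R)]
    P=np.c_[Rr*np.cos(aa),Rr*np.sin(aa),0*aa];print([[round(x/1000,4) for x in q[:2]]+[0,0] for q in np.diff(P,axis=0)@M])
E
python3 st.py 8 5 72
```

```text
R 74.0 theta 3.008 beta 159.7 z 142.6 Ft 6.88 Fr -12.11 Mz -0.02 t 6.75 j6 107
[[np.float64(0.0001), np.float64(0.0067), 0, 0], [np.float64(0.0014), np.float64(0.0061), 0, 0], [np.float64(0.0009), np.float64(0.0062), 0, 0], [np.float64(0.0004), np.float64(0.0063), 0, 0], [np.float64(-0.0002), np.float64(0.0063), 0, 0], [np.float64(-0.0007), np.float64(0.0062), 0, 0], [np.float64(-0.0013), np.float64(0.0062), 0, 0], [np.float64(-0.0018), np.float64(0.006), 0, 0]]
```

```bash
python3 -m handwheel '[[0.0001,0.0067,0,0],[0.0014,0.0061,0,0],[0.0009,0.0062,0,0],[0.0004,0.0063,0,0],[-0.0002,0.0063,0,0],[-0.0007,0.0062,0,0],[-0.0013,0.0062,0,0]]'; python3 st.py 4 3 73
```

```text
time: 7.45
tool_pos: [565.7, -93.6, 142.8]
tcp_rot: [-179.8, -0.1, -27.2]
ft_force: [0.8, 7.4, -1.3]
finger_gap: 20.0
grip_force: 30.3
R 73.0 theta 3.600 beta 193.7 z 142.8 Ft 6.18 Fr -4.22 Mz 0.01 t 7.45 j6 102
[[np.float64(-0.0009), np.float64(0.0037), 0, 0], [np.float64(-0.0012), np.float64(0.0036), 0, 0], [np.float64(-0.0013), np.float64(0.0036), 0, 0], [np.float64(-0.0015), np.float64(0.0035), 0, 0]]
```

```bash
python3 -m handwheel '[[-0.0009,0.0037,0,0],[-0.0012,0.0036,0,0],[-0.0013,0.0036,0,0]]'; python3 st.py 4 3 73
python3 - <<'E'
from h import *
c=cam("top");y=np.array([np.sin(np.radians(14)),np.cos(np.radians(14))])
for px in [(280,208),(278,208.5)]:
    p=plane(c,px,50);D=(p[:2]-[510.3,-46.5])@y;print(D,(D-160)/12)
E
```

```text
time: 7.75
tool_pos: [557.9, -101.7, 142.8]
tcp_rot: [-179.8, -0.1, -27.2]
ft_force: [1.5, 7.1, -1.3]
finger_gap: 19.9
grip_force: 30.3
R 73.1 theta 3.754 beta 202.5 z 142.8 Ft 5.75 Fr -4.37 Mz 0.00 t 7.75 j6 101
[[np.float64(-0.0016), np.float64(0.0035), 0, 0], [np.float64(-0.0017), np.float64(0.0034), 0, 0], [np.float64(-0.0019), np.float64(0.0033), 0, 0], [np.float64(-0.002), np.float64(0.0032), 0, 0]]
215.59680655079404 4.6330672125661705
220.87751431571002 5.073126192975835
```

```bash
python3 -m handwheel '[[-0.0016,0.0035,0,0],[-0.0017,0.0034,0,0],[-0.0019,0.0033,0,0],[-0.002,0.0032,0,0]]'; python3 st.py 4 3 73.5
```

```text
time: 8.15
tool_pos: [545.6, -110.5, 142.9]
tcp_rot: [-179.8, -0.1, -27.2]
ft_force: [3.9, 8.1, -1.3]
finger_gap: 19.6
grip_force: 30.2
R 73.2 theta 3.960 beta 214.3 z 142.9 Ft 7.37 Fr -5.21 Mz 0.00 t 8.15 j6 100
[[np.float64(-0.002), np.float64(0.0033), 0, 0], [np.float64(-0.0024), np.float64(0.003), 0, 0], [np.float64(-0.0025), np.float64(0.0029), 0, 0], [np.float64(-0.0027), np.float64(0.0028), 0, 0]]
```

```bash
python3 -m handwheel '[[-0.002,0.0033,0,0],[-0.0024,0.003,0,0]]'; python3 st.py 4 3 73.5
```

```text
time: 8.35
tool_pos: [538.9, -114.0, 142.9]
tcp_rot: [-179.8, -0.1, -27.2]
ft_force: [4.1, 8.6, -2.3]
finger_gap: 19.8
grip_force: 30.2
R 73.4 theta 4.064 beta 220.3 z 142.9 Ft 7.20 Fr -6.29 Mz -0.06 t 8.35 j6 100
[[np.float64(-0.0025), np.float64(0.0029), 0, 0], [np.float64(-0.0027), np.float64(0.0028), 0, 0], [np.float64(-0.0028), np.float64(0.0026), 0, 0], [np.float64(-0.003), np.float64(0.0025), 0, 0]]
```

Force is flat, so the crank is still winding free.

```bash
python3 -m handwheel '[[-0.0025,0.0029,0,0],[-0.0027,0.0028,0,0],[-0.0028,0.0026,0,0],[-0.003,0.0025,0,0]]'; python3 st.py 4 3 73.5
```

```text
time: 8.75
tool_pos: [524.4, -118.8, 142.9]
tcp_rot: [-179.8, -0.2, -27.2]
ft_force: [5.0, 6.0, -3.7]
finger_gap: 19.7
grip_force: 30.2
R 73.7 theta 4.272 beta 232.2 z 142.9 Ft 6.05 Fr -4.92 Mz 0.04 t 8.75 j6 99
[[np.float64(-0.0032), np.float64(0.0021), 0, 0], [np.float64(-0.0032), np.float64(0.0021), 0, 0], [np.float64(-0.0033), np.float64(0.002), 0, 0], [np.float64(-0.0034), np.float64(0.0018), 0, 0]]
```

```bash
python3 -m handwheel '[[-0.0032,0.0021,0,0],[-0.0032,0.0021,0,0],[-0.0033,0.002,0,0],[-0.0034,0.0018,0,0]]'; python3 st.py 4 3 74
```

```text
time: 9.15
tool_pos: [509.2, -120.5, 142.9]
tcp_rot: [-179.8, -0.2, -27.2]
ft_force: [7.0, 3.2, -4.6]
finger_gap: 19.9
grip_force: 30.0
R 74.0 theta 4.478 beta 244.0 z 142.9 Ft 7.01 Fr -3.25 Mz 0.03 t 9.15 j6 98
[[np.float64(-0.0035), np.float64(0.0016), 0, 0], [np.float64(-0.0036), np.float64(0.0015), 0, 0], [np.float64(-0.0037), np.float64(0.0013), 0, 0], [np.float64(-0.0037), np.float64(0.0011), 0, 0]]
```

Nearing the estimated contact, so shorter calls.

```bash
python3 -m handwheel '[[-0.0035,0.0016,0,0],[-0.0036,0.0015,0,0]]'; python3 st.py; python3 -m handwheel '[[0,0,0,0]]' >/dev/null; python3 st.py 4 3 74
```

```text
time: 9.35
tool_pos: [501.5, -120.2, 142.9]
tcp_rot: [-179.9, -0.2, -27.2]
ft_force: [6.0, 2.4, -4.7]
finger_gap: 19.7
grip_force: 30.0
R 74.2 theta 4.583 beta 250.0 z 142.9 Ft 5.69 Fr -3.06 Mz -0.02 t 9.35 j6 98
R 74.3 theta 4.588 beta 250.3 z 142.9 Ft 4.22 Fr -2.41 Mz -0.00 t 9.45 j6 98
[[np.float64(-0.0038), np.float64(0.001), 0, 0], [np.float64(-0.0037), np.float64(0.0011), 0, 0], [np.float64(-0.0038), np.float64(0.0009), 0, 0], [np.float64(-0.0038), np.float64(0.0007), 0, 0]]
```

```bash
python3 -m handwheel '[[-0.0038,0.001,0,0],[-0.0037,0.0011,0,0]]'; python3 st.py 4 3 74.3
```

```text
time: 9.65
tool_pos: [494.1, -119.4, 143.2]
tcp_rot: [-179.9, -0.3, -27.2]
ft_force: [5.6, -1.1, -4.2]
finger_gap: 19.7
grip_force: 29.9
R 74.6 theta 4.683 beta 255.7 z 143.2 Ft 5.72 Fr -0.16 Mz 0.05 t 9.65 j6 98
[[np.float64(-0.0039), np.float64(0.0006), 0, 0], [np.float64(-0.0038), np.float64(0.0007), 0, 0], [np.float64(-0.0039), np.float64(0.0005), 0, 0], [np.float64(-0.0039), np.float64(0.0003), 0, 0]]
```

```bash
python3 -m handwheel '[[-0.0038,0.0009,0,0]]'; python3 st.py 4 3 74.3
```

```text
time: 9.75
tool_pos: [490.3, -118.6, 143.2]
tcp_rot: [-179.9, -0.3, -27.2]
ft_force: [7.0, -1.1, -4.0]
finger_gap: 19.9
grip_force: 29.9
R 74.8 theta 4.735 beta 258.7 z 143.2 Ft 7.04 Fr -0.80 Mz 0.02 t 9.75 j6 98
[[np.float64(-0.0039), np.float64(0.0002), 0, 0], [np.float64(-0.0039), np.float64(0.0005), 0, 0], [np.float64(-0.0039), np.float64(0.0003), 0, 0], [np.float64(-0.0039), np.float64(0.0001), 0, 0]]
```

```bash
python3 -m handwheel '[[-0.0039,0.0012,0,0],[-0.0039,0.0005,0,0]]'; python3 st.py 4 3 75.5
```

```text
time: 9.95
tool_pos: [482.5, -116.5, 143.2]
tcp_rot: [-179.9, -0.3, -27.2]
ft_force: [6.3, -1.1, -4.8]
finger_gap: 19.5
grip_force: 29.9
R 75.2 theta 4.842 beta 264.8 z 143.2 Ft 6.30 Fr -1.31 Mz 0.01 t 9.95 j6 98
[[np.float64(-0.0039), np.float64(0.0006), 0, 0], [np.float64(-0.004), np.float64(0.0001), 0, 0], [np.float64(-0.004), np.float64(-0.0001), 0, 0], [np.float64(-0.0039), np.float64(-0.0003), 0, 0]]
```

```bash
python3 -m handwheel '[[-0.0039,0.0003,0,0]]'; python3 st.py 4 3 75.5
```

```text
time: 10.05
tool_pos: [478.9, -115.1, 143.2]
tcp_rot: [-179.9, -0.3, -27.2]
ft_force: [6.5, -1.1, -4.3]
finger_gap: 19.9
grip_force: 29.9
R 75.3 theta 4.894 beta 267.8 z 143.2 Ft 6.33 Fr -1.66 Mz -0.00 t 10.05 j6 98
[[np.float64(-0.0039), np.float64(0.0003), 0, 0], [np.float64(-0.004), np.float64(-0.0001), 0, 0], [np.float64(-0.0039), np.float64(-0.0003), 0, 0], [np.float64(-0.0039), np.float64(-0.0005), 0, 0]]
```

```bash
python3 -m handwheel '[[-0.0039,0.0003,0,0]]'; python3 st.py; python3 -m handwheel '[[-0.004,-0.0001,0,0]]'; python3 st.py 4 3 75.7
```

```text
time: 10.15
tool_pos: [475.3, -113.6, 143.2]
tcp_rot: [-179.9, -0.3, -27.2]
ft_force: [5.6, -0.5, -4.1]
finger_gap: 19.6
grip_force: 29.8
R 75.5 theta 4.945 beta 270.7 z 143.2 Ft 5.22 Fr -2.19 Mz 0.03 t 10.15 j6 98
time: 10.25
tool_pos: [471.8, -111.7, 143.2]
tcp_rot: [-179.9, -0.3, -27.2]
ft_force: [6.7, -2.2, -4.9]
finger_gap: 19.9
grip_force: 29.9
R 75.6 theta 4.998 beta 273.8 z 143.2 Ft 6.88 Fr -1.45 Mz -0.05 t 10.25 j6 98
[[np.float64(-0.004), np.float64(-0.0002), 0, 0], [np.float64(-0.0039), np.float64(-0.0005), 0, 0], [np.float64(-0.0039), np.float64(-0.0007), 0, 0], [np.float64(-0.0039), np.float64(-0.0009), 0, 0]]
```

```bash
python3 -m handwheel '[[-0.004,-0.0002,0,0]]'>/dev/null; python3 st.py; python3 -m handwheel '[[-0.0039,-0.0005,0,0]]'>/dev/null; python3 st.py 4 3 75.9
```

```text
R 75.8 theta 5.050 beta 276.8 z 143.2 Ft 7.32 Fr -1.92 Mz 0.02 t 10.35 j6 98
R 75.9 theta 5.102 beta 279.7 z 143.2 Ft 6.94 Fr -1.14 Mz -0.04 t 10.45 j6 98
[[np.float64(-0.0039), np.float64(-0.0007), 0, 0], [np.float64(-0.0039), np.float64(-0.0009), 0, 0], [np.float64(-0.0038), np.float64(-0.0011), 0, 0], [np.float64(-0.0037), np.float64(-0.0013), 0, 0]]
```

```bash
python3 -m handwheel '[[-0.0039,-0.0005,0,0]]'>/dev/null; python3 st.py 4 3 76;  python3 - <<'E'
from h import *
im=r.snapshot("top")[:,:,::-1][170:270,250:390];cv2.imwrite("pics/t3.png",cv2.resize(im,None,fx=5,fy=5,interpolation=cv2.INTER_CUBIC))
E
```

```text
R 76.1 theta 5.151 beta 282.5 z 143.3 Ft 9.16 Fr -2.42 Mz 0.03 t 10.55 j6 98
[[np.float64(-0.0039), np.float64(-0.001), 0, 0], [np.float64(-0.0038), np.float64(-0.0011), 0, 0], [np.float64(-0.0038), np.float64(-0.0013), 0, 0], [np.float64(-0.0037), np.float64(-0.0015), 0, 0]]
```

View pics/t3.png

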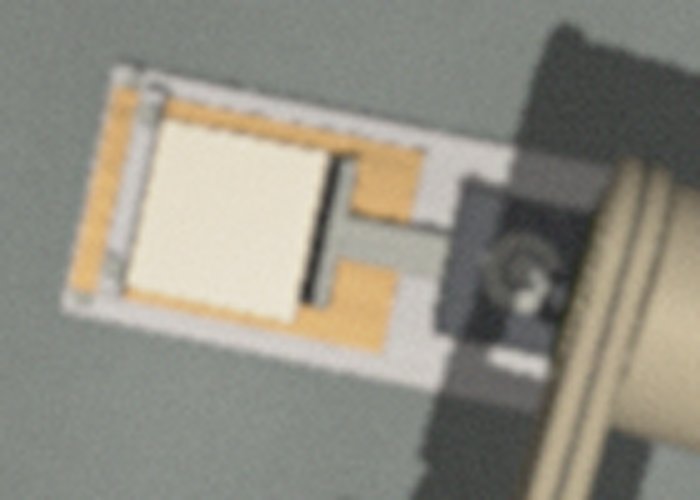

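The tile now touches the fence at (150,200) in the crop, with the jaw on its near edge at (318,230), and the force is rising. Two fine steps now.

```bash
python3 -m handwheel '[[-0.0026,-0.0006,0,0]]'>/dev/null; python3 st.py 4 2 76.2
```

```text
R 76.0 theta 5.182 beta 284.3 z 143.4 Ft 9.14 Fr -1.84 Mz -0.00 t 10.70 j6 98
[[np.float64(-0.0026), np.float64(-0.0005), 0, 0], [np.float64(-0.0025), np.float64(-0.0008), 0, 0], [np.float64(-0.0025), np.float64(-0.0009), 0, 0], [np.float64(-0.0025), np.float64(-0.0009), 0, 0]]
```

```bash
python3 -m handwheel '[[-0.0026,-0.0006,0,0]]'>/dev/null; python3 st.py 4 2 76.2
```

```text
R 76.1 theta 5.214 beta 286.1 z 143.5 Ft 10.53 Fr -2.51 Mz -0.05 t 10.80 j6 98
[[np.float64(-0.0026), np.float64(-0.0007), 0, 0], [np.float64(-0.0025), np.float64(-0.0008), 0, 0], [np.float64(-0.0025), np.float64(-0.0009), 0, 0], [np.float64(-0.0025), np.float64(-0.001), 0, 0]]
```

Estimated clamping force is about 28 N: (10.5−6.3)/0.16 gives about 26 N, and a contact angle near 5.075 gives about 28 N. That is inside 20–40 N, so I stop winding. I'll let go and fold the handle by pushing the ball from outside along the arm, which puts no tangential load on the crank.

```bash
python3 -m handwheel '[[0,0,0,0],[0,0,0,0],[0,0,0,0]]' 0.06; python3 st.py; python3 -m handwheel '[[0,0,-0.02,0],[0,0,-0.02,0],[0,0,-0.02,0],[0,0,0,7.5],[0,0,0,8],[0,0,0,0]]' 0.06;python3 st.py
python3 - <<'E'
from h import *
s=r.sense();cv2.imwrite("pics/w4.png",r.snapshot("wrist")[:,:,::-1])
c=cam("wrist",s);a=np.radians(-132.7);print(proj(c,[[510+75*np.cos(a),-46.5+75*np.sin(a),158]]))
E
```

```text
time: 11.1
tool_pos: [456.1, -101.2, 142.0]
tcp_rot: [-180.0, -0.0, -27.2]
ft_force: [0.1, 0.2, -0.3]
finger_gap: 59.9
grip_force: 0.0
R 76.8 theta 5.246 beta 288.0 z 142.0 Ft -0.07 Fr -0.28 Mz -0.01 t 11.10 j6 98
time: 11.7
tool_pos: [455.9, -101.2, 201.6]
tcp_rot: [-180.0, -0.0, -42.9]
ft_force: [-1.2, -0.1, 0.2]
finger_gap: 60.3
grip_force: 0.0
R 76.9 theta 5.248 beta 288.1 z 201.6 Ft -0.76 Fr 0.89 Mz -0.02 t 11.70 j6 114
[[317.80170892 228.67745369]]
```

View pics/w4.png

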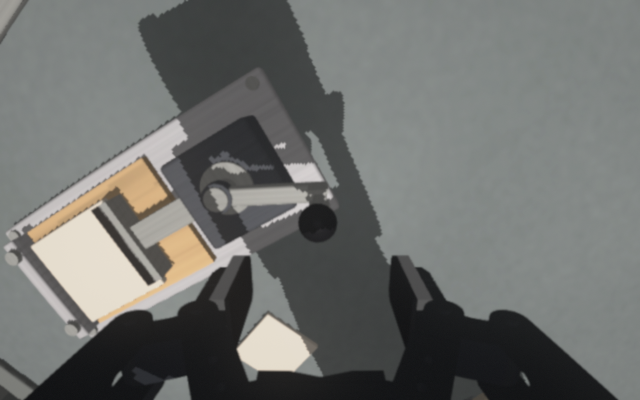

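The wrist view shows the knob upright at (317.5,222), the hub at (217,198) and the pivot cheeks at about (320,193).

Run:
```python
from h import *
s=r.sense();c=cam("wrist",s)
h=plane(c,(216.5,198),97);k=plane(c,(317.5,222.5),158);p=plane(c,(320,193),112)
print(h,k,p)
for q in(k,p):
    d=(q-h);print(np.hypot(*d[:2]),np.degrees(np.arctan2(d[1],d[0])))
M=Ro.from_euler("xyz",s["tcp_rot"],degrees=True).as_matrix()
for n,q in(("h",h),("k",k),("p",p)): print(n,(M.T@(q-s["tool_pos"])).round(1))
```

```text
[509.53865777 -47.06519328  97.        ] [ 461.89864376 -103.96605229  158.        ] [ 464.23853072 -107.97532468  112.        ]
74.2110415810646 -129.93761775966829
75.9087980366544 -126.63894616185036
h [  3.  -76.2 104.4]
k [ 6.4 -2.1 43.4]
p [10.8 -0.7 89.4]
```

```bash
python3 -m handwheel '[[0.006,0.032,0,0],[0,0,0,0],[0,0,0,0],[0,0,0,0],[0,0,0.024,0],[0,0,0.0235,0],[0,0,0,0]]' 0 30; python3 st.py
```

```text
time: 12.45
tool_pos: [436.5, -127.3, 150.4]
tcp_rot: [179.9, 0.3, -42.6]
ft_force: [-0.2, -0.3, -0.4]
finger_gap: -0.0
grip_force: 0.0
R 109.2 theta 5.206 beta 285.7 z 150.4 Ft -0.00 Fr 0.36 Mz 0.03 t 12.45 j6 110
```

```bash
python3 -m handwheel '[[0,-0.004,0,0],[0,-0.004,0,0],[0,-0.003,0,0]]'; python3 st.py
```

```text
time: 12.75
tool_pos: [447.2, -120.6, 155.3]
tcp_rot: [-179.9, -0.1, -42.7]
ft_force: [-0.1, 0.2, 0.0]
finger_gap: 0.3
grip_force: 0.0
R 97.1 theta 5.171 beta 283.7 z 155.3 Ft -0.26 Fr -0.10 Mz -0.00 t 12.75 j6 111
```

```bash
python3 -m handwheel '[[0,-0.004,0,0],[0,-0.004,0,0],[0,-0.004,0,0]]'; python3 st.py;  python3 - <<'E'
from h import *
im=r.snapshot("scene")[:,:,::-1][120:220,250:390];cv2.imwrite("pics/s5.png",cv2.resize(im,None,fx=5,fy=5,interpolation=cv2.INTER_CUBIC))
E
```

```text
time: 13.05
tool_pos: [454.7, -111.8, 154.3]
tcp_rot: [-180.0, -0.1, -42.7]
ft_force: [0.2, -0.2, 2.7]
finger_gap: 0.1
grip_force: 0.8
R 85.6 theta 5.171 beta 283.7 z 154.3 Ft 0.28 Fr 0.06 Mz -0.02 t 13.05 j6 113
```

View pics/s5.png

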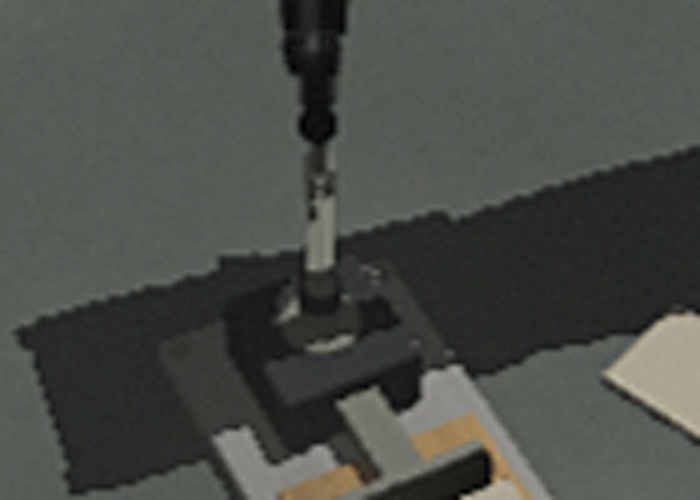

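```bash
python3 -m handwheel '[[0,-0.0075,0,0],[0,-0.0073,0.001,0],[0,-0.007,0.002,0]]'; python3 st.py; python3 -m handwheel '[[0,-0.0064,0.003,0],[0,-0.0057,0.004,0],[0,0,0,0]]'; python3 st.py
```

```text
time: 13.4
tool_pos: [469.2, -95.3, 150.5]
tcp_rot: [180.0, 0.0, -42.7]
ft_force: [0.2, -0.1, 1.3]
finger_gap: -0.2
grip_force: 0.3
R 63.6 theta 5.164 beta 283.3 z 150.5 Ft 0.23 Fr -0.07 Mz -0.01 t 13.40 j6 115
time: 13.7
tool_pos: [477.1, -86.2, 142.8]
tcp_rot: [180.0, 0.1, -42.7]
ft_force: [-0.1, -0.6, -0.5]
finger_gap: 0.4
grip_force: 0.0
R 51.5 theta 5.161 beta 283.1 z 142.8 Ft 0.30 Fr 0.54 Mz 0.01 t 13.70 j6 116
```

```bash
python3 -m handwheel '[[0,0.002,-0.011,0],[0,0,-0.011,0],[0,-0.018,0,0],[0,0,0.008,0],[0,0,0.005,0],[0,-0.001,0.006,0],[0,-0.001,0.006,0],[0,-0.001,0.005,0]]'; python3 st.py; python3 -m handwheel '[[0,-0.001,0.004,0],[0,-0.001,0.004,0]]'; python3 st.py
```

```text
time: 14.5
tool_pos: [489.9, -73.1, 135.3]
tcp_rot: [-180.0, 0.0, -42.7]
ft_force: [1.5, 1.2, 1.1]
finger_gap: 0.3
grip_force: 0.7
R 33.3 theta 5.115 beta 280.5 z 135.3 Ft 0.50 Fr -1.91 Mz 0.01 t 14.50 j6 118
time: 14.7
tool_pos: [491.2, -71.6, 127.3]
tcp_rot: [180.0, 0.0, -42.7]
ft_force: [1.5, 0.7, 1.1]
finger_gap: 0.2
grip_force: 0.5
R 31.3 theta 5.111 beta 280.2 z 127.3 Ft 0.79 Fr -1.49 Mz -0.00 t 14.70 j6 119
```

```bash
python3 -m handwheel '[[0,0.001,0.003,0],[0,0.001,0.002,0]]'; python3 st.py; python3 -c "
from h import *
print(r.sense()['ft_force'])
im=r.snapshot('scene')[:,:,::-1][120:220,250:390];cv2.imwrite('pics/s6.png',cv2.resize(im,None,fx=5,fy=5,interpolation=cv2.INTER_CUBIC))"
```

```text
time: 14.9
tool_pos: [489.8, -73.1, 122.4]
tcp_rot: [180.0, 0.0, -42.7]
ft_force: [-0.7, 0.9, 1.1]
finger_gap: 0.1
grip_force: 0.4
R 33.4 theta 5.118 beta 280.7 z 122.4 Ft -1.11 Fr -0.26 Mz -0.01 t 14.90 j6 118
[-0.72612967  0.8761949   1.07595359]
```

View pics/s6.png

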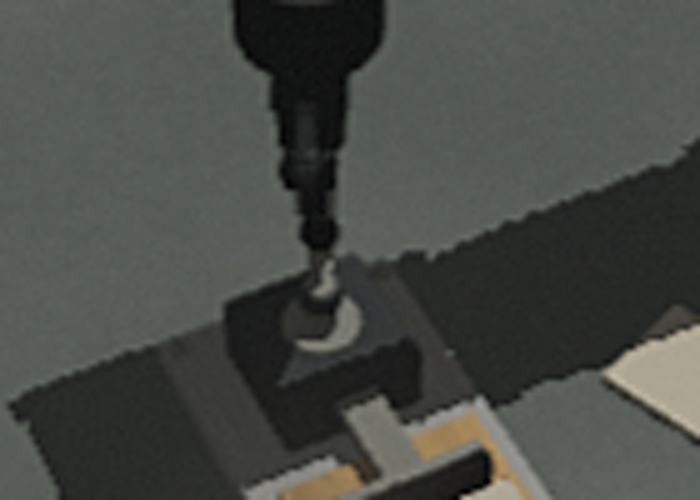

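The ball is nearly down, at crop (318,232) under the finger tips. I press the last millimetres until it resists.

```bash
python3 -m handwheel '[[0,-0.002,0.0015,0],[0,-0.001,0.0015,0]]'>/dev/null; python3 st.py;python3 -c "
from h import *
print(r.sense()['ft_force'])"; python3 -m handwheel '[[0,0,0.0015,0],[0,0,0,0]]'; python3 st.py
```

```text
R 30.5 theta 5.097 beta 279.5 z 120.0 Ft 0.04 Fr 4.98 Mz -0.00 t 15.15 j6 119
[-2.8981745  -4.04552901  5.91923565]
time: 15.35
tool_pos: [492.7, -71.7, 119.5]
tcp_rot: [180.0, -0.1, -42.7]
ft_force: [-2.8, -2.8, 9.6]
finger_gap: -0.5
grip_force: 4.2
R 30.5 theta 5.069 beta 277.9 z 119.5 Ft -0.73 Fr 3.95 Mz 0.00 t 15.35 j6 119
```

It resists with 10 N at z 119.5, which matches the folded ball's top at 121, so the handle is flat. I retreat and check.

```bash
python3 -m handwheel '[[0,0,-0.02,0],[0,0,-0.03,0],[0,0,-0.04,0],[0,0,-0.04,0],[0,0,-0.04,0],[0,0,0,0]]'
python3 - <<'E'
from h import *
s=r.sense();im=r.snapshot("wrist")[:,:,::-1].copy()
c=cam("wrist",s);print(proj(c,[[509.5,-47.1,97]]+[[509.5+q*np.cos(np.radians(-130)),-47.1+q*np.sin(np.radians(-130)),z] for q,z in((27,110),(75,112),(75,158))]).round())
cv2.imwrite("pics/w7.png",im)
E
```

```text
time: 15.95
tool_pos: [494.8, -71.4, 295.4]
tcp_rot: [-179.7, -0.5, -42.7]
ft_force: [-0.2, 0.0, 0.9]
finger_gap: -0.0
grip_force: 0.0
[[294. 182.]
 [321. 184.]
 [372. 182.]
 [379. 194.]]
```

View pics/w7.png

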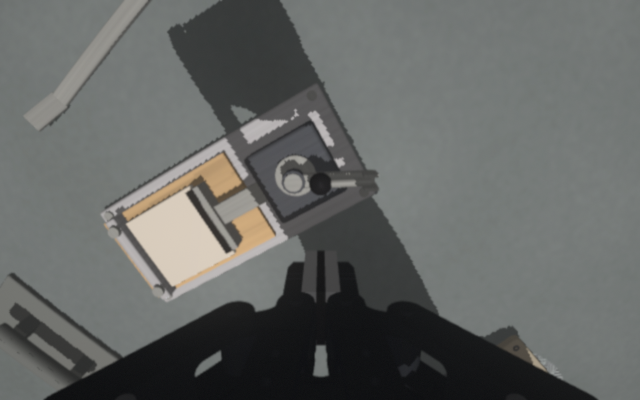

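The knob at (320,184) lies over the arm exactly where folded flat is predicted (321,184). The arm angle is unchanged at −130°, and the tile is pressed against the fence by the jaw. Nothing else moved, and the gripper touches nothing.

```bash
python3 -c "
from bench import r
print(r.hand_in())"
```

```text
the job is handed in; nothing more can be done
None
```

The job is handed in: the tile is held against the fence at an estimated 26–28 N, judged from the winding force, the handle is folded flat again, and the float, pry bar and jar were not touched.

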